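# Prop the utensil chest's lid on its stay

### The job

The lid of the wooden utensil chest has been swung right up and only stands there by itself. Flip the chest's steel stay fully up, then let the lid down until it rests on the stay, propped half open. Leave the things around and inside the chest where they are.

Things in the scene. Friction and masses are not known exactly. Their poses are not given: they have to be found in the camera images.
- chest: Open wooden chest fixed to the worktop, 200 deep (x) x 270 wide (y) x 90 mm high, walls and floor 8 mm. Origin: centre of the underside; x to its back, y to its left, z up. A 60 mm high divider runs front to back at y = +16 mm; peeler and opener lie right of it, the stay left. Lid hinge line: along y at x = +100, z = 90 mm. Stay pivot: along y at x = -40, y = +74, z = 78 mm.
- lid (a joint): Angle of the lid, rad: 0 shut (level), grows as it opens, limit 1.80 (leaning back); starts at 1.60 to 1.78. Board 206 x 276 x 10 mm, 0.3 kg. Its stiff hinge holds it wherever it is left above about 1.0 (about 1 N at the knob moves it); below that it sinks by itself. At rest on the raised stay's roller it reads about 0.70.
- lid_knob (a point): Centre of the lid's knob: steel cylinder 18 mm in diameter, 24 mm long along the chest's y, on a 10 mm wide stem at the middle of the lid's free edge, 236 mm from the hinge line, 30 mm beyond the edge; with the lid shut it lies 6 mm above the hinge line. Pinched on its flat ends (24 mm apart along y) it can turn between the fingers. Its axes turn with the lid.
- stay (a joint): Angle of the stay, rad: 0 folded (level, pointing to the back, inside the chest), grows as it is flipped up and forward to its stop at 1.605, just past upright; starts at 0 to 0.25. Its stiff pivot keeps it where it is left (about 1 N at the boss moves it). Steel bar 8 mm thick (y), 13 mm high, with a rubber roller 16 mm in diameter 122 mm from the pivot, on which the lid comes to rest.
- stay_grip (a point): Centre of the grip boss on the stay: steel cylinder 18 mm in diameter, 22 mm long along the chest's y, 78 mm from the pivot. Pinched on its flat ends (22 mm apart along y) it can turn between the fingers. About 40 mm are free on either side of it. Its axes turn with the stay.
- mug: White and dark grey mug, 82 x 114 x 97 mm, beside the chest; leave it. Origin: centre of its underside.
- jar: Glass jar with a yellow cap, 66 mm in diameter, 100 mm high, beside the chest; leave it. Origin: centre of its underside.
- peeler: Blue-handled peeler, 170 x 25 x 18 mm, lying in the right part of the chest; leave it. Origin: centre of its underside.
- opener: Black-handled bottle opener, 174 x 41 x 20 mm, lying in the right part of the chest; leave it. Origin: centre of its underside.

How it is judged:
By the outcome, as a careful person would: the job done as asked, in the order asked, and still so for the second after the job is handed in, with the robot touching nothing.
It also fails if it takes over 53 s, if anything falls off the work surface, if the arm or the gripper's body presses on something with over 40 N, if the wrist force passes 120 N, or if a joint passes its speed limit or range.

### The arm

A 6-joint arm with a two-finger parallel gripper is mounted at the origin on a cart in front of the work surface, level with it; the furniture and walls round the work are solid. World frame = base frame: x ahead of the robot, y to its left, z up, the work surface at z = 0. Lengths are in m, angles in rad, forces in N, time in s.
With the tool pointing down it reaches from about 0.25 to 0.725 m from the base axis. Payload 4 kg.
Tool frame: the origin (TCP) lies on the centre line of the jaws, within the pads' length; the fingertips stand 11 mm ahead of it and the grasp point (between the pads) lies 8 mm behind it (bot.nose_length is the distance from the TCP to the fingertips, in m); z points along the fingers, y is the direction in which the jaws open and shut (so a half turn about z gives the same grasp; the last joint's range is limited). The gripper opens to 85 mm and grips with 20 to 120 N. Pads are 22 mm wide; open, the fingers measure 114 mm over their backs; the gripper's body (76 mm by 85 mm) begins 54 mm behind the grasp point. The pads swing forward as they close: fully open they stand 13 mm farther back than shut.
Start: joints at [1.156, 0.241, 0.005, 1.335, 0, 1.571], TCP at [0.202, 0.458, 0.217] pointing down, gripper open.
Joint ranges: [-2.72, 2.72], [-1.05, 1.87], [-1.09, 1.28], [-1.99, 2.15], [-1.42, 1.44], [-3.14, 3.14]. Speed limits (rad/s): [2.79, 2.79, 3.14, 3.14, 3.14, 3.14].

### API

Orientations are given as a unit quaternion [x, y, z, w].
In Python, from workcell import bot gives the robot as it stands.
- The arm moves only by the tool play_rows, never from a script. Its argument "plan" is one flat list of numbers, 6 for each row, row after row: the shift along the tool's x, y, z in mm, then the turn, a rotation vector about the tool's x, y, z in rad. A call has 1 to 20 rows; each row shifts and turns the commanded pose from where the row before left it, along the tool's axes as they then stand; what a row does not reach is not made up. A row lasts 1/8 s, in which the tool goes at most 62.5 mm and 10.7 degrees, less where a joint would pass 70% of its speed; a pose out of reach is approached as far as the arm can. A call with a gripper value outside its range is refused whole. "hand" is the opening in per cent of the stroke, from 0 (shut) to 100 (fully open), set as the call begins (left out, the last holds). The fingers move at their own pace and stop on an object; the grip force is fixed at half the most. Time passes only in rows, so rows that do not move let the fingers close. It gives the time, the measured TCP pose, the force and the opening at its end, in the units of the state.
- bot.get_obs(): the state, without advancing time (a new reading comes with each control period).
- bot.camera(name): name is "scene" or "top" or "wrist"; returns a dict with "frame" (400x640x3 uint8, blue, green, red), "range_z" (400x640 float32, m along the optical axis (not along the pixel's ray), 0 where there is no reading), "K" (3x3 intrinsics, pixels), "cam_to_world" (4x4, takes a point from camera to world coordinates). Camera axes: x right, y down, z forward; pixel columns grow to the right and rows downward; lengths in m; the calibration is good to about 2 mm. A picture is of the moment at which its call begins.
- bot.job_done(): hands the job in, once; it reports no verdict.
Trained networks look in the newest picture that a camera, given by its name, has taken for a name from the list of things; names that differ only in an ending like _2 or _b are one class to them, and where a whole thing is asked for, a point or a joint stands for the part that bears it (a point fixed in the world has none). Each returns a list of dicts, best first, with "p" (0 to 1); they miss things now and then, are a little off and sometimes report something else, mostly with a low value. They report only what shows in the picture. A call takes as long as a camera call.
- bot.outline_of(query, camera): "mask" (400x640 bool, what is visible of it) and "point" ([row, column] in pixels, amid what is visible of it).
The state is a dict: "clock": time; "joint_pos": joint angles; "joint_vel": joint speeds; "tau": joint torques, N m; "eef_pos": TCP position; "tool_rot": TCP orientation; "ft_force": force on the tool from outside, world axes, zero at the start; "ft_torque": the same for the moment, N m; "grip_width": finger opening in m.
Only numpy, scipy, OpenCV 4.12 (cv2) and the standard library are available. Lean on these libraries where they do the work, as an engineer would, in place of code of your own. Each camera call takes 0.05 s, during which the arm holds its last target.

## Working session

There is one attempt and no reset: what is moved stays moved. The work goes in short steps, Python scripts to look and compute and a tool call to move; the robot and the scene stay as the last step left them, time stands still between calls to the robot, and variables do not carry over. Pictures are saved under pics/ and viewed, and the job is handed in when it is done.

Besides the shell and the picture viewer there is one more tool, called after "Emit:" as name(argument=value, ...), one argument or row to a line, values as JSON. play_rows: Moves the arm, as the interface text tells. Its arguments: {"type":"object","properties":{"plan":{"type":"array","items":{"type":"number"}},"hand":{"type":"number"}},"required":["plan"]}

```bash
mkdir -p pics; ls; cat > h.py <<'E'
import numpy as np,cv2
from workcell import bot
from scipy.spatial.transform import Rotation as R
def snap(n,f):
    c=bot.camera(n); cv2.imwrite('pics/'+f,c['frame']); return c
def pts(c,m=None):
    z=c['range_z']; v,u=np.nonzero((z>0)&(m if m is not None else True))
    d=z[v,u]; K=c['K']
    p=np.c_[(u-K[0,2])/K[0,0]*d,(v-K[1,2])/K[1,1]*d,d,np.ones(len(d))]
    return (c['cam_to_world']@p.T).T[:,:3]
E
python3 - <<'E'
from h import *
np.set_printoptions(precision=3,suppress=True)
o=bot.get_obs(); print(o['clock'],o['eef_pos'],o['tool_rot'],o['ft_force'],o['grip_width'])
print(bot.nose_length)
for n in ['scene','top','wrist']:
    c=snap(n,n+'0.png'); print(n,c['K'],c['cam_to_world'])
    np.savez('/tmp/'+n,**c)
    for q in ['chest','lid','lid_knob','stay','stay_grip','mug','jar']:
        r=bot.outline_of(q,n)
        for d in r[:2]:
            P=pts(c,d['mask']); print(n,q,d['p'],d['point'],d['mask'].sum(),np.median(P,0) if len(P) else None, P.min(0) if len(P) else '', P.max(0) if len(P) else '')
E
```

```text
pics
0.0 [0.201 0.457 0.216] [ 0.206  0.979 -0.001 -0.   ] [ 0.3    0.454 -0.383] 0.08539297469991566
0.011
scene [[412.073   0.    317.29 ]
 [  0.    412.073 194.46 ]
 [  0.      0.      1.   ]] [[ 0.79  -0.372  0.488  0.006]
 [-0.613 -0.447  0.651 -0.73 ]
 [-0.024 -0.813 -0.581  0.69 ]
 [ 0.     0.     0.     1.   ]]
scene chest 0.63 [170.9, 340.7] 14302 [ 0.641 -0.028  0.089] [ 0.429 -0.182 -0.004] [0.877 0.31  0.332]
scene lid 0.97 [132.2, 356.3] 6654 [ 0.665 -0.027  0.204] [ 0.629 -0.153 -0.003] [0.877 0.312 0.333]
scene lid_knob 0.97 [131.3, 356.4] 6507 [ 0.665 -0.029  0.203] [ 0.629 -0.153 -0.002] [0.788 0.303 0.332]
scene stay 0.71 [167.1, 309.6] 217 [0.57  0.045 0.094] [0.5   0.032 0.043] [0.632 0.108 0.11 ]
scene stay_grip 0.46 [168.5, 309.8] 241 [0.57  0.045 0.093] [0.499 0.03  0.031] [0.637 0.11  0.11 ]
scene mug 0.62 [233.0, 400.3] 1707 [ 0.586 -0.273  0.065] [ 0.549 -0.302 -0.003] [ 0.731 -0.153  0.099]
scene jar 0.95 [265.9, 357.1] 1491 [ 0.438 -0.288  0.076] [ 0.418 -0.307 -0.003] [ 0.565 -0.172  0.102]
scene jar 0.44 [132.2, 357.4] 6604 [ 0.665 -0.029  0.203] [ 0.628
[... 558 characters left out ...]
ay 0.57 [179.5, 253.3] 331 [0.572 0.049 0.097] [0.502 0.037 0.005] [0.63  0.07  0.111]
top stay_grip 0.66 [178.1, 253.5] 337 [0.572 0.049 0.096] [0.502 0.037 0.005] [0.626 0.071 0.111]
top mug 0.63 [177.1, 404.4] 1394 [ 0.608 -0.265  0.052] [ 0.554 -0.296 -0.004] [ 0.675 -0.216  0.101]
top jar 0.81 [246.2, 402.4] 1046 [ 0.449 -0.264  0.098] [ 0.422 -0.314 -0.004] [ 0.487 -0.237  0.103]
wrist [[278.54    0.    319.471]
 [  0.    278.54  200.137]
 [  0.      0.      1.   ]] [[ 0.403  0.874  0.271  0.132]
 [ 0.915 -0.385 -0.119  0.489]
 [ 0.     0.296 -0.955  0.373]
 [ 0.     0.     0.     1.   ]]
wrist chest 0.76 [391.6, 167.8] 588 [0.437 0.075 0.019] [ 0.395 -0.008 -0.002] [0.459 0.142 0.056]
```

View pics/scene0.png

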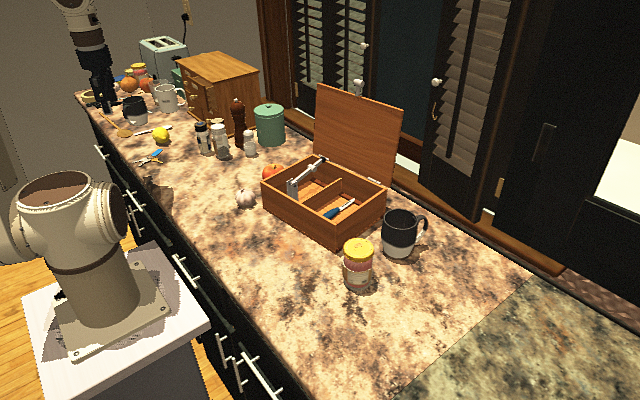

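View pics/top0.png

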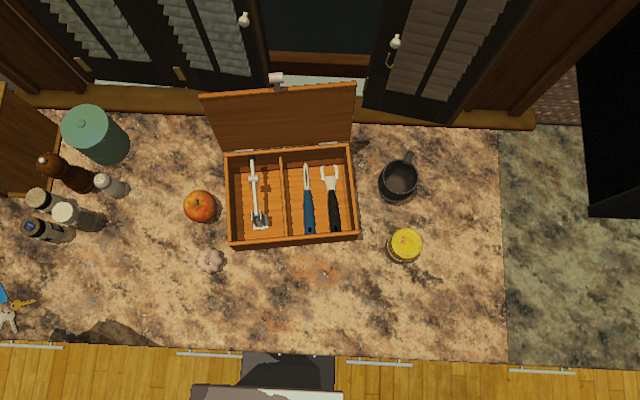

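```bash
python3 - <<'E'
from h import *
np.set_printoptions(precision=4,suppress=True)
c=dict(np.load('/tmp/top.npz')); P=pts(c); s=dict(np.load('/tmp/scene.npz')); Q=pts(s)
# rim points
for A in (P,Q):
    m=(abs(A[:,2]-.09)<.004)&(A[:,0]>.4)&(A[:,0]<.68)&(A[:,1]>-.2)&(A[:,1]<.16)
    r=A[m][:,:2].astype(np.float32); print(len(r),cv2.minAreaRect(r),r.min(0),r.max(0), r[r[:,0].argmin()],r[r[:,1].argmin()],r[r[:,1].argmax()])
    # lid plane
    m=(A[:,2]>.13)&(A[:,0]>.6)&(A[:,0]<.75)&(A[:,1]>-.16)&(A[:,1]<.13)&(A[:,2]<.28)
    L=A[m]
    for _ in range(5):
        mu=L.mean(0); n=np.linalg.svd(L-mu,full_matrices=False)[2][2]; L=L[abs((L-mu)@n)<.006]
    n*=-np.sign(n[0]); print('lid',len(L),mu,n,'open',np.arctan2(-n[0]/abs(n[0])*-1*np.hypot(*n[:2]),n[2]),'yaw',np.arctan2(-n[1],-n[0]))
    k=A[(A[:,2]>.3)&(A[:,0]>.6)&(A[:,0]<.72)&(abs(A[:,1])<.1)]; print('knob',len(k),k.mean(0),k.min(0),k.max(0))
    k=A[(A[:,2]>.04)&(A[:,2]<.125)&(A[:,0]>.49)&(A[:,0]<.645)&(A[:,1]>.02)&(A[:,1]<.085)]
    k=k[np.argsort(k[:,0])]; print(len(k)); print(k[::12])
E
```

```text
1785 ((0.5531483292579651, -0.02741745114326477), (0.204275980591774, 0.2704077661037445), 8.18409252166748) [ 0.4338 -0.174 ] [0.672  0.1207] [0.4338 0.09  ] [ 0.4738 -0.174 ] [0.6331 0.1207]
lid 6176 [ 0.6666 -0.0109  0.2111] [-0.9821 -0.1409  0.125 ] open -1.4454575481903267 yaw 0.14249512042195733
knob 193 [ 0.6818 -0.0091  0.3254] [ 0.6751 -0.0213  0.3004] [0.6937 0.0032 0.3331]
849
[[0.4902 0.0458 0.0872]
 [0.493  0.0294 0.0877]
 [0.4967 0.0284 0.0804]
 [0.4986 0.0457 0.0774]
 [0.5002 0.0411 0.0811]
 [0.502  0.0272 0.076 ]
 [0.5035 0.0323 0.0874]
 [0.5059 0.039  0.0849]
 [0.5088 0.0301 0.0734]
 [0.5119 0.0309 0.0692]
 [0.5171 0.0381 0.0828]
 [0.5221 0.0399 0.0886]
 [0.5276 0.0463 0.0908]
 [0.5343 0.0427 0.0907]
 [0.5403 0.0472 0.0917]
 [0.5447 0.0498 0.0908]
 [0.551  0.0437 0.0928]
 [0.5569 0.0482 0.094 ]
 [0.5628 0.0506 0.0959]
 [0.5677 0.0469 0.0946]
 [0.5702 0.0409 0.0945]
 [0.5716 0.045  0.0962]
 [0.5737 0.0515 0.0957]
 [0.5761 0.0572 0.1013]
 [0.5784 0.0596 0.1004]
 [0.5815 0.0432 0.1002]
 [0.5842 0.0458 0.0979]
 [0.5889 0.0484 0.0967]
 [0.5942 0.0526 0.1   ]
 [0.599  0.05
[... 2227 characters left out ...]
4 ]
 [0.6287 0.0555 0.0563]
 [0.629  0.0465 0.0773]
 [0.6293 0.0335 0.0701]
 [0.6297 0.0616 0.0427]
 [0.6301 0.0568 0.0853]
 [0.6307 0.0529 0.0902]
 [0.6313 0.0361 0.0444]
 [0.6315 0.0496 0.0715]
 [0.632  0.0459 0.0597]
 [0.6325 0.0241 0.0431]
 [0.633  0.0828 0.1021]
 [0.6336 0.0298 0.0701]
 [0.634  0.0215 0.0472]
 [0.6343 0.0352 0.0706]
 [0.6351 0.0583 0.0893]
 [0.636  0.0729 0.0955]
 [0.637  0.0695 0.1032]
 [0.6377 0.0792 0.115 ]
 [0.6382 0.0842 0.1223]
 [0.6391 0.0718 0.1177]
 [0.6397 0.046  0.0996]
 [0.6402 0.0597 0.1192]
 [0.6408 0.0697 0.105 ]
 [0.6415 0.0437 0.1   ]
 [0.6421 0.0664 0.1221]
 [0.6425 0.0581 0.1159]
 [0.6431 0.0413 0.1037]
 [0.6438 0.0378 0.092 ]
 [0.6444 0.0255 0.1167]]
```

The scene shows the chest near world (0.55, -0.03), yaw about 8°. The lid leans back at about 1.70 rad, with its knob at about (278,78) in the top view. The stay is nearly folded on the left side, with its boss at about (253,178).

```bash
cat >> h.py <<'E'
YAW=0.1425; C=np.array([.552,-.028,0])
Rc=R.from_euler('z',YAW)
def cw(p): return C+Rc.apply(p)
def stayg(phi): return cw(np.array([-.040+.078*np.cos(phi),.074,.078+.078*np.sin(phi)]))
def knob(t): return cw(np.array([.1-.236*np.cos(t)+.006*np.sin(t),0,.09+.236*np.sin(t)+.006*np.cos(t)]))
def tool(tilt):
    # tool y = chest y ; tool z = chest (sin,0,-cos)
    s,c=np.sin(tilt),np.cos(tilt)
    z=np.array([s,0,-c]); y=np.array([0,1.,0]); x=np.cross(y,z)
    return Rc*R.from_matrix(np.c_[x,y,z])
def pose(g,tilt,back=0):
    q=tool(tilt); return g+q.apply([0,0,.008-back]),q
def rows(p0,q0,p1,q1,n):
    "n rows straight from pose0 to pose1, even turn"
    d=(q0.inv()*q1).as_rotvec()/n
    out=[];p=p0;q=q0
    for i in range(n):
        pn=p0+(p1-p0)*(i+1)/n
        out.append(np.r_[q.inv().apply(pn-p)*1000,d]); p=pn;q=q*R.from_rotvec(d)
    return np.array(out)
def cur():
    o=bot.get_obs(); return np.array(o['eef_pos']),R.from_quat(o['tool_rot'])
def show(r):
    for a in r: print(', '.join(f'{v:.1f}' for v in a[:3])+', '+', '.join(f'{v:.3f}' for v in a[3:])+',')
def sim(p,q,plan):
    for a in np.reshape(plan,(-1,6)): p=p+q.apply(a[:3]/1000); q=q*R.from_rotvec(a[3:])
    return p,q
E
python3 - <<'E'
from h import *
np.set_printoptions(precision=4,suppress=True)
for n in('top','scene'):
    A=pts(dict(np.load(f'/tmp/{n}.npz')))
    L=Rc.inv().apply(A-C)
    m=(L[:,0]>.11)&(L[:,0]<.35)&(abs(L[:,1])<.12)&(L[:,2]>.1)&(L[:,2]<.5)
    W=L[m]; print(n,'behind hist x',np.histogram(W[:,0],bins=12),)
    k=L[(L[:,2]>.093)&(L[:,2]<.12)&(L[:,0]>0.0)&(L[:,0]<.06)&(L[:,1]>.05)&(L[:,1]<.1)]; print('boss',len(k),k.min(0),k.max(0),k.mean(0))
    for a,b in((-.02,.02),(.05,.09)):
        k=L[(L[:,2]>.06)&(L[:,2]<.12)&(L[:,0]>a)&(L[:,0]<b)&(L[:,1]>.05)&(L[:,1]<.1)]; print('bar',k.mean(0),k.min(0),k.max(0))
    k=L[(L[:,2]>.085)&(L[:,2]<.095)&(L[:,0]<.09)&(abs(L[:,1])<.2)]; print('rim',k.min(0),k.max(0))
p,q=cur(); p1,q1=pose(stayg(.17),np.radians(30),.09); print(p1, stayg(.17))
show(rows(p,q,p1,q1,12))
E
```

```text
top behind hist x (array([5280,  501,    0,    0,  104, 3367, 2022,  105,  895,  330,  707,
       2774]), array([0.11  , 0.1289, 0.1477, 0.1666, 0.1854, 0.2043, 0.2231, 0.242 ,
       0.2608, 0.2797, 0.2985, 0.3174, 0.3362]))
boss 150 [0.0002 0.063  0.0931] [0.0593 0.0846 0.1057] [0.0342 0.0737 0.0982]
bar [-0.      0.0737  0.0907] [-0.02   0.07   0.076] [0.0199 0.0781 0.0979]
bar [0.0699 0.0739 0.1037] [0.0503 0.0624 0.0879] [0.0899 0.0963 0.1107]
rim [-0.1461 -0.1992  0.085 ] [0.0899 0.1354 0.095 ]
scene behind hist x (array([3142,   35,    0,    8,  484, 1792,  494,  382,   74,    2, 3810,
       2884]), array([0.11  , 0.1297, 0.1495, 0.1692, 0.189 , 0.2087, 0.2285, 0.2482,
       0.268 , 0.2877, 0.3074, 0.3272, 0.3469]))
boss 78 [0.0004 0.061  0.0932] [0.0586 0.0854 0.1059] [0.033  0.0707 0.098 ]
bar [-0.0003  0.0707  0.0883] [-0.0198  0.0663  0.0756] [0.0189 0.0778 0.0976]
bar [0.0795 0.0699 0.0849] [0.0505 0.0505 0.0601] [0.0899 0.0985 0.1105]
rim [-0.6214 -0.1999  0.085 ] [0.09   0.1359 0.095 ]
[0.5374 0.0447 0.1622] [0.578  0.0505 0.0912]
-39.5, -20.2, 4.5, -0.012, -0.042, -0.045,
-38.3, -22.0, 5.9, -0.012, -0.042, -0.045,
-37.0, -23.8, 7.3, -0.012, -0.042, -0.045,
-35.5, -25.6, 8.5, -0.012, -0.042, -0.045,
-33.9, -27.3, 9.6, -0.012, -0.042, -0.045,
-32.2, -28.9, 10.7, -0.012, -0.042, -0.045,
-30.4, -30.4, 11.7, -0.012, -0.042, -0.045,
-28.5, -31.9, 12.6, -0.012, -0.042, -0.045,
-26.5, -33.3, 13.3, -0.012, -0.042, -0.045,
-24.3, -34.6, 14.0, -0.012, -0.042, -0.045,
-22.1, -35.9, 14.5, -0.012, -0.042, -0.045,
-19.8, -37.0, 15.0, -0.012, -0.042, -0.045,
```

Emit:
play_rows(
  plan=[-39.5,-20.2,4.5,-0.012,-0.042,-0.045,-38.3,-22,5.9,-0.012,-0.042,-0.045,-37,-23.8,7.3,-0.012,-0.042,-0.045,-35.5,-25.6,8.5,-0.012,-0.042,-0.045,-33.9,-27.3,9.6,-0.012,-0.042,-0.045,-32.2,-28.9,10.7,-0.012,-0.042,-0.045,-30.4,-30.4,11.7,-0.012,-0.042,-0.045,-28.5,-31.9,12.6,-0.012,-0.042,-0.045,-26.5,-33.3,13.3,-0.012,-0.042,-0.045,-24.3,-34.6,14,-0.012,-0.042,-0.045,-22.1,-35.9,14.5,-0.012,-0.042,-0.045,-19.8,-37,15,-0.012,-0.042,-0.045,0,0,0,0,0,0,0,0,0,0,0,0],
  hand=52,
)

```text
clock: 2.95
eef_pos: [0.5358, 0.0441, 0.1611]
tool_rot: [-0.066, 0.965, 0.018, 0.255]
ft_force: [0.5, 0.4, 0.2]
grip_width: 0.0446
```

```bash
python3 - <<'E'
from h import *
np.set_printoptions(precision=4,suppress=True)
c=snap('wrist','w1.png'); 
L=Rc.inv().apply(pts(c)-C)
k=L[(L[:,2]>.085)&(L[:,2]<.12)&(L[:,0]>0.02)&(L[:,0]<.055)&(L[:,1]>.05)&(L[:,1]<.1)]; print('boss',len(k),k.min(0) if len(k) else '',k.max(0)if len(k) else '')
p,q=cur(); p1,q1=pose(stayg(.17),np.radians(30),0); print(p,p1,bot.get_obs()['grip_width'],bot.get_obs()['ft_force'])
show(rows(p,q,p1,q1,5))
E
```

```text
boss 603 [0.0202 0.065  0.0858] [0.0549 0.0863 0.1031]
[0.5359 0.0446 0.1613] [0.582  0.0511 0.0843] 0.044452523346488415 [-0.3417 -0.3534  0.1434]
-0.5, -0.0, 18.0, -0.000, -0.001, -0.001,
-0.4, -0.0, 18.0, -0.000, -0.001, -0.001,
-0.4, -0.0, 18.0, -0.000, -0.001, -0.001,
-0.4, -0.0, 18.0, -0.000, -0.001, -0.001,
-0.4, -0.0, 18.0, -0.000, -0.001, -0.001,
```

View pics/w1.png

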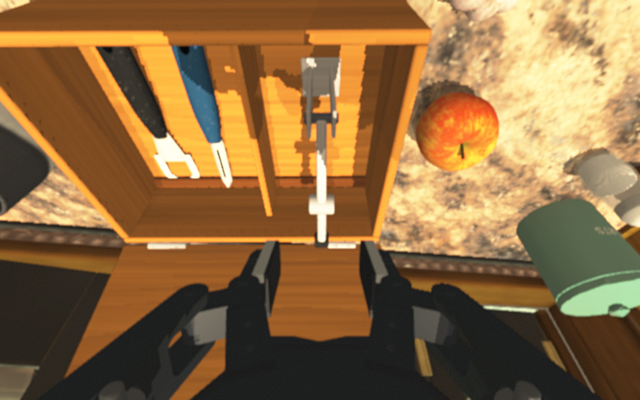

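Boss at (320,205), midway between the fingers. I'll advance and close.

Emit:
play_rows(
  plan=[-0.5,0.5,18,0,0,0,-0.5,0,18,0,0,0,-0.4,0,18,0,0,0,-0.4,0,18,0,0,0,-0.4,0,18,0,0,0,0,0,0,0,0,0],
)

```text
clock: 3.75
eef_pos: [0.5814, 0.0527, 0.0831]
tool_rot: [-0.068, 0.965, 0.019, 0.254]
ft_force: [-0.3, -1.1, 0.5]
grip_width: 0.0444
```

Emit:
play_rows(
  plan=[0,0,0,0,0,0,0,0,0,0,0,0,0,0,0,0,0,0,0,0,0,0,0,0,0,0,0,0,0,0,0,0,0,0,0,0],
  hand=0,
)

```text
clock: 4.5
eef_pos: [0.5823, 0.0518, 0.0843]
tool_rot: [-0.067, 0.964, 0.019, 0.255]
ft_force: [-0.5, 5.6, 0.3]
grip_width: 0.0184
```

```bash
python3 - <<'E'
from h import *
np.set_printoptions(precision=4,suppress=True)
c=snap('wrist','w2.png'); snap('top','t2.png'); 
p,q=cur(); o=bot.get_obs(); print(p,o['grip_width'],o['ft_force'],o['clock'])
g=p-q.apply([0,0,.008]); l=Rc.inv().apply(g-C); print('grasp in chest',l,'phi',np.arctan2(l[2]-.078,l[0]+.04),'r',np.hypot(l[2]-.078,l[0]+.04))
N=20
P,Q=p,q
for i in range(1,N+1):
    f=.17+(1.61-.17)*i/N; t=np.radians(30+15*i/N)
    p1,q1=pose(stayg(f),t)
    if i==1:off=0
    r=rows(P,Q,p1,q1,1); show(r); P,Q=p1,q1
E
```

```text
[0.5823 0.0518 0.0843] 0.018228361492212037 [-0.7212  5.9728 -0.528 ] 4.6
grasp in chest [0.0374 0.0747 0.0912] phi 0.16923600490673377 r 0.07849335738215736
-1.4, -0.7, -5.6, 0.000, -0.019, -0.004,
-1.5, 0.0, -5.4, 0.000, -0.013, 0.000,
-1.2, -0.0, -5.5, -0.000, -0.013, 0.000,
-0.9, -0.0, -5.6, 0.000, -0.013, -0.000,
-0.6, -0.0, -5.6, -0.000, -0.013, 0.000,
-0.2, -0.0, -5.6, 0.000, -0.013, 0.000,
0.1, 0.0, -5.6, 0.000, -0.013, -0.000,
0.4, -0.0, -5.6, 0.000, -0.013, -0.000,
0.8, 0.0, -5.5, -0.000, -0.013, 0.000,
1.1, 0.0, -5.5, 0.000, -0.013, 0.000,
1.4, -0.0, -5.4, -0.000, -0.013, 0.000,
1.7, 0.0, -5.3, 0.000, -0.013, -0.000,
2.0, -0.0, -5.2, 0.000, -0.013, 0.000,
2.3, 0.0, -5.1, -0.000, -0.013, -0.000,
2.6, -0.0, -4.9, 0.000, -0.013, 0.000,
2.9, 0.0, -4.7, 0.000, -0.013, 0.000,
3.2, -0.0, -4.6, 0.000, -0.013, 0.000,
3.4, 0.0, -4.4, -0.000, -0.013, -0.000,
3.7, 0.0, -4.1, 0.000, -0.013, 0.000,
3.9, -0.0, -3.9, 0.000, -0.013, 0.000,
```

View pics/w2.png

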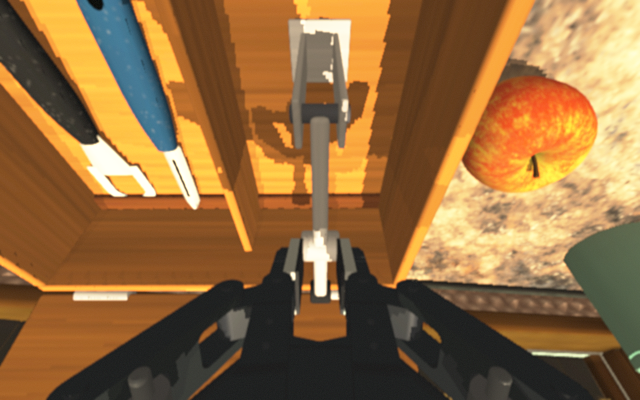

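The boss (320,240) is pinched between the tips, with the grasp point on the predicted arc. Next I'll swing it up.

Emit:
play_rows(
  plan=[-1.4,0,-5.6,0,-0.013,0,-1.5,0,-5.4,0,-0.013,0,-1.2,0,-5.5,0,-0.013,0,-0.9,0,-5.6,0,-0.013,0,-0.6,0,-5.6,0,-0.013,0,-0.2,0,-5.6,0,-0.013,0,0.1,0,-5.6,0,-0.013,0,0.4,0,-5.6,0,-0.013,0,0.8,0,-5.5,0,-0.013,0,1.1,0,-5.5,0,-0.013,0],
)

```text
clock: 5.85
eef_pos: [0.552, 0.0475, 0.1292]
tool_rot: [-0.065, 0.947, 0.023, 0.314]
ft_force: [-0.4, 5.6, -8.3]
grip_width: 0.0175
```

```bash
cat >> h.py <<'E'
def rep():
    p,q=cur(); o=bot.get_obs(); g=p-q.apply([0,0,.008]); l=Rc.inv().apply(g-C)
    z=Rc.inv().apply(q.apply([0,0,1]))
    print('grasp',l,'tilt',np.degrees(np.arctan2(z[0],-z[2])),'phi',np.arctan2(l[2]-.078,l[0]+.04),'r',np.hypot(l[2]-.078,l[0]+.04),'w',o['grip_width'],o['ft_force'],o['clock'])
    return p,q
E
python3 - <<'E'
from h import *
np.set_printoptions(precision=4,suppress=True)
snap('wrist','w3.png'); rep()
E
```

```text
grasp [0.0055 0.0747 0.1358] tilt 36.75993457009637 phi 0.9037710605411836 r 0.07353353258249734 w 0.01711279610696467 [-3.4519  6.2538 -6.4325] 5.9
```

View pics/w3.png

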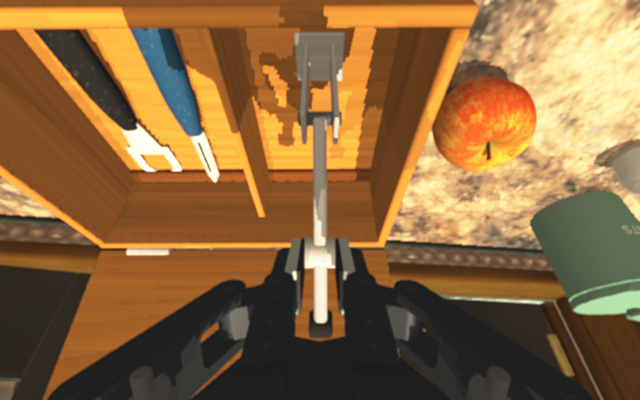

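```bash
cat >> h.py <<'E'
def bar(n='wrist',zmin=.07):
    c=bot.camera(n); L=Rc.inv().apply(pts(c)-C)
    k=L[(abs(L[:,1]-.0745)<.006)&(L[:,2]>.082)&(L[:,2]<.22)&(L[:,0]<.08)&(L[:,0]>-.06)]
    d=k[:,[0,2]]-[-.04,.078]; r=np.hypot(*d.T); a=np.arctan2(d[:,1],d[:,0])
    for lo in np.arange(.015,.14,.01):
        m=(r>lo)&(r<lo+.01)
        if m.sum(): print(n,f'r{lo:.3f}',m.sum(),'ang',np.percentile(a[m],[10,50,90]))
E
python3 - <<'E'
from h import *
np.set_printoptions(precision=3,suppress=True)
bar(); bar('scene'); bar('top')
E
```

```text
wrist r0.015 272 ang [1.18  1.261 1.37 ]
wrist r0.025 260 ang [1.084 1.127 1.175]
wrist r0.035 252 ang [1.033 1.063 1.093]
wrist r0.045 245 ang [1.001 1.023 1.05 ]
wrist r0.055 251 ang [0.979 1.    1.02 ]
wrist r0.065 361 ang [0.962 0.99  1.007]
wrist r0.075 329 ang [0.961 0.993 1.01 ]
wrist r0.085 218 ang [0.948 0.958 0.969]
wrist r0.095 221 ang [0.939 0.948 0.958]
wrist r0.105 278 ang [0.911 0.939 0.949]
wrist r0.115 1532 ang [0.942 1.691 1.712]
wrist r0.125 565 ang [1.712 1.722 1.727]
scene r0.015 17 ang [0.743 1.256 1.426]
scene r0.025 16 ang [0.812 1.109 1.326]
scene r0.035 18 ang [0.896 1.031 1.124]
scene r0.045 15 ang [0.914 1.016 1.072]
scene r0.055 15 ang [0.839 0.984 1.028]
scene r0.065 1 ang [1.232 1.232 1.232]
scene r0.075 2 ang [1.311 1.331 1.351]
scene r0.085 6 ang [0.857 0.901 0.957]
scene r0.095 12 ang [0.859 0.915 0.955]
scene r0.105 15 ang [0.868 0.948 0.964]
scene r0.115 13 ang [0.939 0.96  0.969]
scene r0.125 3 ang [0.91  0.915 0.951]
top r0.055 4 ang [0.964 0.972 0.977]
top r0.065 17 ang [0.949 0.973 0.993]
top r0.075 29 ang [0.941 0.968 0.999]
top r0.085 24 ang [0.866 0.939 0.963]
top r0.095 22 ang [0.888 0.929 0.947]
top r0.105 19 ang [0.912 0.925 0.94 ]
top r0.115 24 ang [0.92  0.929 0.939]
top r0.125 26 ang [0.865 0.903 0.929]
```

```bash
python3 - <<'E'
from h import *
np.set_printoptions(precision=4,suppress=True)
plan=[-1.4, 0, -5.6, 0, -0.013, 0, -1.5, 0, -5.4, 0, -0.013, 0, -1.2, 0, -5.5, 0, -0.013, 0, -0.9, 0, -5.6, 0, -0.013, 0, -0.6, 0, -5.6, 0, -0.013, 0, -0.2, 0, -5.6, 0, -0.013, 0, 0.1, 0, -5.6, 0, -0.013, 0, 0.4, 0, -5.6, 0, -0.013, 0, 0.8, 0, -5.5, 0, -0.013, 0, 1.1, 0, -5.5, 0, -0.013, 0]
p0,q0=pose(stayg(.17),np.radians(30)); print(sim(p0,q0,plan)[0], pose(stayg(.89),np.radians(37.5))[0])
p,q=rep()
N=14;P,Q=p,q
off=Rc.apply([-.0035,0,-.0025])
for i in range(1,N+1):
    f=.885+(1.63-.885)*i/N; t=np.radians(37+8*i/N)
    p1,q1=pose(stayg(f)+off*max(0,1-i/6),t)
    show(rows(P,Q,p1,q1,1)); P,Q=p1,q1
E
```

```text
[0.5548 0.0472 0.1322] [0.5553 0.0472 0.1323]
grasp [0.0058 0.0747 0.1356] tilt 36.71488260075976 phi 0.8985513170247593 r 0.07360130351217462 w 0.017214583905740696 [-3.4575  4.7174 -7.2368] 6.05
0.1, -0.7, -4.2, -0.000, -0.015, -0.005,
0.5, -0.0, -3.9, 0.000, -0.010, 0.000,
0.6, -0.0, -3.9, -0.000, -0.010, -0.000,
0.8, 0.0, -3.8, -0.000, -0.010, -0.000,
1.0, 0.0, -3.7, 0.000, -0.010, 0.000,
1.1, 0.0, -3.6, 0.000, -0.010, 0.000,
2.0, -0.0, -3.6, -0.000, -0.010, -0.000,
2.2, 0.0, -3.5, 0.000, -0.010, 0.000,
2.3, -0.0, -3.4, 0.000, -0.010, 0.000,
2.4, -0.0, -3.3, -0.000, -0.010, 0.000,
2.6, 0.0, -3.2, 0.000, -0.010, 0.000,
2.7, -0.0, -3.1, -0.000, -0.010, -0.000,
2.9, -0.0, -2.9, 0.000, -0.010, -0.000,
3.0, 0.0, -2.8, 0.000, -0.010, 0.000,
```

The commanded path is right and the offset is arm compliance under about 8 N, so I'll continue the arc with slight overtravel.

Emit:
play_rows(
  plan=[1.4,0,-5.4,0,-0.013,0,1.7,0,-5.3,0,-0.013,0,2,0,-5.2,0,-0.013,0,2.3,0,-5.1,0,-0.013,0,2.6,0,-4.9,0,-0.013,0,2.9,0,-4.7,0,-0.013,0,3.2,0,-4.6,0,-0.013,0,3.4,0,-4.4,0,-0.013,0,3.7,0,-4.1,0,-0.013,0,3.9,0,-3.9,0,-0.013,0,0,0,0,0,0,0,0,0,0,0,0,0],
)

```text
clock: 7.55
eef_pos: [0.4996, 0.04, 0.1448]
tool_rot: [-0.063, 0.926, 0.027, 0.372]
ft_force: [0.9, 5.3, -18.0]
grip_width: 0.0129
```

```bash
python3 - <<'E'
from h import *
np.set_printoptions(precision=3,suppress=True)
rep(); bar(); bar('scene');bar('top')
snap('wrist','w4.png');snap('scene','s4.png')
E
```

```text
grasp [-0.048  0.075  0.151] tilt 43.80439026232595 phi 1.677474740811758 r 0.07302548821187602 w 0.012890494252440432 [  0.87    5.326 -17.971] 7.55
wrist r0.015 161 ang [1.9   1.988 2.114]
wrist r0.025 157 ang [1.8   1.84  1.898]
wrist r0.035 168 ang [1.743 1.768 1.807]
wrist r0.045 186 ang [1.703 1.725 1.751]
wrist r0.055 197 ang [1.679 1.698 1.715]
wrist r0.065 233 ang [1.67  1.687 1.7  ]
wrist r0.075 398 ang [1.657 1.688 1.707]
wrist r0.085 291 ang [1.629 1.65  1.661]
wrist r0.095 294 ang [1.628 1.641 1.652]
wrist r0.105 319 ang [1.622 1.633 1.643]
wrist r0.115 283 ang [1.621 1.634 1.642]
scene r0.015 19 ang [1.678 2.002 2.366]
scene r0.025 13 ang [1.57  1.787 1.923]
scene r0.035 12 ang [1.671 1.781 1.827]
scene r0.045 13 ang [1.557 1.667 1.764]
scene r0.055 15 ang [1.528 1.656 1.733]
scene r0.065 1 ang [1.646 1.646 1.646]
scene r0.085 11 ang [1.564 1.612 1.663]
scene r0.095 14 ang [1.551 1.619 1.662]
scene r0.105 15 ang [1.542 1.642 1.651]
scene r0.115 11 ang [1.631 1.639 1.66 ]
scene r0.125 13 ang [1.587 1.603 1.641]
top r0.025 2 ang [1.751 1.775 1.799]
top r0.035 1 ang [1.707 1.707 1.707]
top r0.045 3 ang [1.684 1.688 1.71 ]
top r0.055 3 ang [1.667 1.667 1.672]
top r0.075 18 ang [1.621 1.656 1.712]
top r0.085 23 ang [1.541 1.624 1.678]
top r0.095 6 ang [1.62  1.625 1.746]
top r0.105 7 ang [1.607 1.615 1.618]
top r0.115 11 ang [1.506 1.61  1.623]
top r0.125 46 ang [1.527 1.567 1.603]
```

View pics/w4.png

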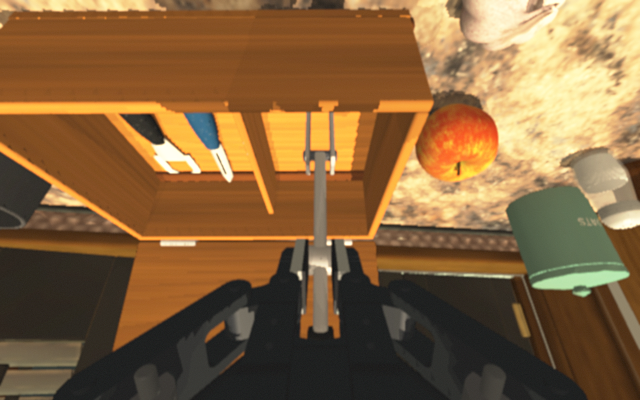

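The stay reads about 1.577, just short of the 1.605 stop, and the boss has slid to the pad edge. I'll open, recentre on the boss and pull again.

Emit:
play_rows(
  plan=[0,0,0,0,0,0,0,0,0,0,0,0,0,0,0,0,0,0],
  hand=52,
)

```text
clock: 8.18
eef_pos: [0.507, 0.0396, 0.1536]
tool_rot: [-0.063, 0.922, 0.026, 0.381]
ft_force: [-0.4, 0.4, -0.1]
grip_width: 0.0442
```

```bash
python3 - <<'E'
from h import *
np.set_printoptions(precision=3,suppress=True)
p,q=rep(); bar(); 
p1,q1=pose(stayg(1.577),np.radians(45)); show(rows(p,q,p1,q1,2))
E
```

```text
grasp [-0.041  0.073  0.159] tilt 44.889737323261265 phi 1.5780784345046328 r 0.08127861300440006 w 0.04420559632307077 [-0.418  0.388 -0.061] 8.175
wrist r0.015 155 ang [1.908 1.989 2.114]
wrist r0.025 165 ang [1.797 1.839 1.898]
wrist r0.035 179 ang [1.736 1.766 1.798]
wrist r0.045 187 ang [1.7   1.723 1.745]
wrist r0.055 197 ang [1.677 1.695 1.712]
wrist r0.065 223 ang [1.667 1.684 1.696]
wrist r0.075 394 ang [1.653 1.684 1.701]
wrist r0.085 283 ang [1.626 1.648 1.658]
wrist r0.095 266 ang [1.629 1.639 1.65 ]
wrist r0.105 322 ang [1.619 1.631 1.641]
wrist r0.115 502 ang [1.622 1.632 1.64 ]
wrist r0.125 231 ang [1.582 1.611 1.626]
1.1, 0.3, 1.2, -0.002, -0.001, -0.002,
1.1, 0.3, 1.2, -0.002, -0.001, -0.002,
```

Emit:
play_rows(
  plan=[1.5,0.6,1.8,0,0,0,0,0,0,0,0,0],
)

```text
clock: 8.48
eef_pos: [0.5047, 0.0408, 0.1484]
tool_rot: [-0.064, 0.923, 0.026, 0.378]
ft_force: [-0.0, 0.4, 0.0]
grip_width: 0.044
```

Emit:
play_rows(
  plan=[0,0,0,0,0,0,0,0,0,0,0,0,0,0,0,0,0,0,0,0,0,0,0,0,0,0,0,0,0,0,2,0,-2,0,0,0,2,0,-2,0,0,0,2,0,-2,0,0,0,2,0,-2,0,0,0,0,0,0,0,0,0],
  hand=0,
)

```text
clock: 9.72
eef_pos: [0.4927, 0.0391, 0.1478]
tool_rot: [-0.063, 0.923, 0.026, 0.378]
ft_force: [-0.3, 0.6, 0.1]
grip_width: 0.0001
```

```bash
python3 - <<'E'
from h import *
np.set_printoptions(precision=3,suppress=True)
p,q=rep(); bar(); 
E
```

```text
grasp [-0.055  0.075  0.154] tilt 44.476664844008205 phi 1.7640212529442496 r 0.07694698289975148 w 0.0001391139642395817 [-0.261  0.553  0.13 ] 9.725
wrist r0.015 151 ang [1.926 2.027 2.158]
wrist r0.025 150 ang [1.82  1.863 1.912]
wrist r0.035 158 ang [1.761 1.79  1.826]
wrist r0.045 165 ang [1.73  1.75  1.772]
wrist r0.055 185 ang [1.702 1.721 1.739]
wrist r0.065 50 ang [1.692 1.709 1.722]
wrist r0.105 57 ang [1.65  1.658 1.665]
wrist r0.115 200 ang [1.651 1.658 1.665]
```

The fingers slipped off forward at the stop. The stay now reads about 1.60. I'll back away and check.

Emit:
play_rows(
  plan=[0,0,-15,0,0,0,0,0,-30,0,0,0,0,0,-30,0,0,0,0,0,-30,0,0,0,0,0,0,0,0,0],
)

```text
clock: 10.4
eef_pos: [0.421, 0.0288, 0.2258]
tool_rot: [-0.063, 0.922, 0.026, 0.381]
ft_force: [0.8, -0.5, 0.9]
grip_width: -0.0
```

```bash
python3 - <<'E'
from h import *
np.set_printoptions(precision=3,suppress=True)
p,q=rep(); bar();bar('scene');bar('top'); c=snap('wrist','w5.png'); s=snap('scene','s5.png')
cv2.imwrite('pics/s5c.png',cv2.resize(s['frame'][60:280,220:460],None,fx=3,fy=2.7))
E
```

```text
grasp [-0.127  0.075  0.231] tilt 44.8601415679564 phi 2.0878439446589017 r 0.17650965471745053 w -1.6288174754324866e-05 [ 0.819 -0.522  0.904] 10.4
wrist r0.015 58 ang [1.939 2.028 2.147]
wrist r0.025 54 ang [1.827 1.869 1.92 ]
wrist r0.035 56 ang [1.759 1.796 1.824]
wrist r0.045 58 ang [1.738 1.758 1.772]
wrist r0.055 68 ang [1.695 1.722 1.738]
wrist r0.065 73 ang [1.694 1.707 1.722]
wrist r0.075 139 ang [1.681 1.707 1.726]
wrist r0.085 106 ang [1.631 1.67  1.681]
wrist r0.095 87 ang [1.652 1.662 1.675]
wrist r0.105 91 ang [1.647 1.656 1.665]
wrist r0.115 50 ang [1.645 1.654 1.662]
scene r0.015 12 ang [1.773 2.097 2.266]
scene r0.025 16 ang [1.611 1.855 1.997]
scene r0.035 15 ang [1.562 1.722 1.841]
scene r0.045 14 ang [1.597 1.721 1.803]
scene r0.055 16 ang [1.585 1.722 1.782]
scene r0.065 6 ang [1.702 1.745 1.748]
scene r0.075 12 ang [1.71 1.73 1.75]
scene r0.085 15 ang [1.604 1.678 1.702]
scene r0.095 17 ang [1.595 1.646 1.691]
scene r0.105 16 ang [1.586 1.64  1.677]
scene r0.115 11 ang [1.64  1.668 1.685]
scene r0.125 12 ang [1.608 1.642 1.655]
top r0.015 4 ang [1.854 1.918 1.933]
top r0.025 7 ang [1.608 1.759 1.813]
top r0.035 4 ang [1.752 1.755 1.758]
top r0.045 5 ang [1.701 1.721 1.725]
top r0.055 4 ang [1.693 1.699 1.702]
top r0.075 18 ang [1.631 1.68  1.697]
top r0.085 14 ang [1.553 1.622 1.66 ]
top r0.095 5 ang [1.646 1.652 1.655]
top r0.105 6 ang [1.636 1.644 1.65 ]
top r0.115 5 ang [1.578 1.642 1.649]
top r0.125 50 ang [1.552 1.592 1.633]
```

View pics/w5.png

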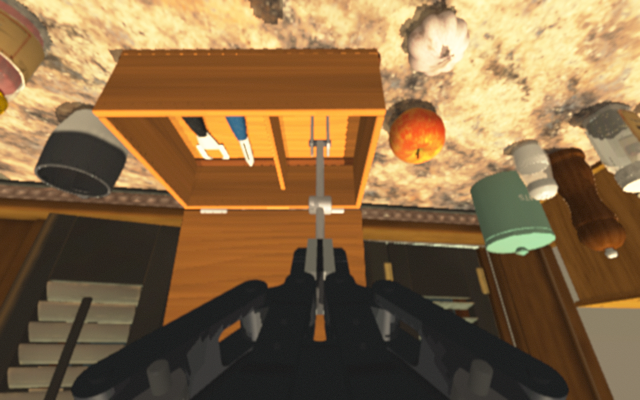

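View pics/s5c.png

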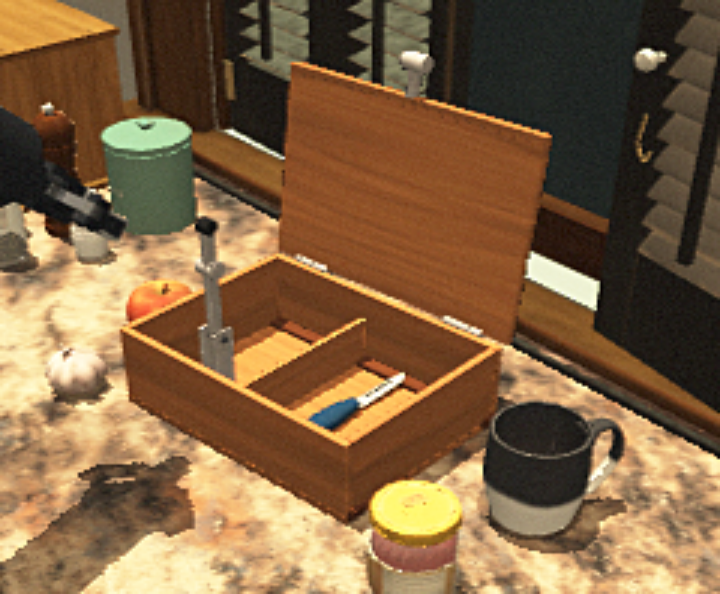

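The stay stands upright at (205,230)–(215,370) in the crop and reads about 1.60. To make sure it is on its stop, I'll give it a light nudge forward from behind with closed fingers and watch the force.

```bash
python3 - <<'E'
from h import *
np.set_printoptions(precision=3,suppress=True)
p,q=cur()
a,qa=cw(np.array([-.06,.075,.30])),tool(np.radians(30))
b,qb=cw(np.array([.005,.075,.27])),tool(0)
c=cw(np.array([.005,.075,.182])); d=cw(np.array([-.015,.075,.182]))
show(rows(p,q,a,qa,3));print(); show(rows(a,qa,b,qb,4));print();show(rows(b,qb,c,qb,4));print();show(rows(c,qb,d,qb,3))
E
```

```text
-33.0, 0.0, -4.1, -0.001, 0.084, -0.001,
-32.6, -0.0, -6.8, -0.001, 0.084, -0.001,
-31.9, -0.0, -9.5, -0.001, 0.084, -0.001,

-10.3, -0.0, 14.6, 0.000, 0.131, 0.000,
-12.1, 0.0, 13.1, 0.000, 0.131, 0.000,
-13.8, -0.0, 11.5, 0.000, 0.131, 0.000,
-15.1, -0.0, 9.6, 0.000, 0.131, 0.000,

0.0, 0.0, 22.0, 0.000, 0.000, 0.000,
0.0, 0.0, 22.0, 0.000, 0.000, 0.000,
0.0, 0.0, 22.0, 0.000, 0.000, 0.000,
0.0, 0.0, 22.0, 0.000, 0.000, 0.000,

6.7, -0.0, 0.0, 0.000, 0.000, 0.000,
6.7, 0.0, 0.0, 0.000, 0.000, 0.000,
6.7, -0.0, 0.0, 0.000, 0.000, 0.000,
```

Emit:
play_rows(
  plan=[-33,0,-4.1,0,0.084,0,-32.6,0,-6.8,0,0.084,0,-31.9,0,-9.5,0,0.084,0,-10.3,0,14.6,0,0.131,0,-12.1,0,13.1,0,0.131,0,-13.8,0,11.5,0,0.131,0,-15.1,0,9.6,0,0.131,0,0,0,22,0,0,0,0,0,22,0,0,0,0,0,22,0,0,0,0,0,22,0,0,0,6.7,0,0,0,0,0,6.7,0,0,0,0,0,3,0,0,0,0,0,0,0,0,0,0,0],
)

```text
clock: 12.52
eef_pos: [0.5307, 0.0444, 0.1846]
tool_rot: [-0.069, 0.998, 0.001, 0.002]
ft_force: [0.2, 0.8, 0.9]
grip_width: 0.0
```

```bash
python3 - <<'E'
from h import *
np.set_printoptions(precision=3,suppress=True)
rep(); bar('scene')
E
```

```text
grasp [-0.011  0.075  0.193] tilt 0.21433446722733893 phi 1.3217333233996755 r 0.11823793881017755 w 3.0745822036058064e-05 [0.196 0.764 0.921] 12.525
scene r0.015 16 ang [1.628 2.073 2.459]
scene r0.025 14 ang [1.598 1.789 1.949]
scene r0.035 15 ang [1.555 1.777 1.855]
scene r0.045 14 ang [1.598 1.744 1.779]
scene r0.055 16 ang [1.591 1.716 1.759]
scene r0.065 6 ang [1.718 1.731 1.738]
scene r0.075 11 ang [1.713 1.732 1.749]
scene r0.085 18 ang [1.603 1.682 1.706]
scene r0.095 16 ang [1.586 1.659 1.69 ]
scene r0.105 10 ang [1.598 1.657 1.683]
scene r0.115 9 ang [1.659 1.675 1.68 ]
scene r0.125 28 ang [1.435 1.524 1.654]
scene r0.135 8 ang [1.449 1.45  1.457]
```

Finger front is near -0.022 and the roller rear near -0.036, so about 14 mm to contact. I'll press gently.

Emit:
play_rows(
  plan=[4,0,0,0,0,0,4,0,0,0,0,0,4,0,0,0,0,0,3,0,0,0,0,0,0,0,0,0,0,0],
)

```text
clock: 13.2
eef_pos: [0.5153, 0.0423, 0.1836]
tool_rot: [-0.069, 0.998, 0.001, 0.001]
ft_force: [-0.1, 0.5, -0.6]
grip_width: 0.0002
```

Emit:
play_rows(
  plan=[2,0,0,0,0,0,2,0,0,0,0,0,0,0,0,0,0,0],
)

```text
clock: 13.58
eef_pos: [0.5135, 0.042, 0.1838]
tool_rot: [-0.069, 0.998, 0.001, 0.003]
ft_force: [5.0, 1.2, -2.3]
grip_width: -0.0001
```

Emit:
play_rows(
  plan=[2,0,0,0,0,0,2,0,0,0,0,0,0,0,0,0,0,0],
)

```text
clock: 13.95
eef_pos: [0.5128, 0.0419, 0.1848]
tool_rot: [-0.069, 0.998, 0.001, 0.006]
ft_force: [11.8, 2.0, -3.1]
grip_width: -0.0001
```

The stop is confirmed: 12 N with almost no motion. Next, back off and go to the lid knob.

```bash
python3 - <<'E'
from h import *
np.set_printoptions(precision=3,suppress=True)
p,q=cur()
a=cw(np.array([.005,.075,.185])); b=cw(np.array([-.01,.05,.33])); qb=tool(np.radians(5)); qa=tool(0)
c,qc=pose(knob(1.696),np.radians(42),.085)
print(knob(1.696),c)
show(rows(p,q,a,qa,2));print(); show(rows(a,qa,b,qb,4));print();show(rows(b,qb,c,qc,6))
E
```

```text
[ 0.686 -0.009  0.323] [ 0.635 -0.016  0.381]
-16.9, 0.2, 0.1, 0.000, 0.006, -0.002,
-16.9, 0.1, 0.0, 0.000, 0.006, -0.002,

3.7, -6.3, -36.3, 0.000, -0.022, 0.000,
3.0, -6.2, -36.3, 0.000, -0.022, 0.000,
2.2, -6.2, -36.4, 0.000, -0.022, 0.000,
1.4, -6.3, -36.4, 0.000, -0.022, 0.000,

-16.3, -8.3, -7.0, 0.000, -0.108, 0.000,
-17.0, -8.3, -5.2, 0.000, -0.108, 0.000,
-17.5, -8.3, -3.4, 0.000, -0.108, 0.000,
-17.7, -8.3, -1.5, 0.000, -0.108, 0.000,
-17.8, -8.3, 0.4, 0.000, -0.108, 0.000,
-17.6, -8.3, 2.3, 0.000, -0.108, 0.000,
```

Emit:
play_rows(
  plan=[-18,0,0,0,0,0,-18,0,0,0,0,0,3.7,-6.3,-36.3,0,-0.022,0,3,-6.2,-36.3,0,-0.022,0,2.2,-6.2,-36.4,0,-0.022,0,1.4,-6.3,-36.4,0,-0.022,0],
)

```text
clock: 14.7
eef_pos: [0.5308, 0.0189, 0.3295]
tool_rot: [-0.069, 0.997, 0.004, 0.045]
ft_force: [0.4, -0.2, -0.1]
grip_width: 0.0
```

Emit:
play_rows(
  plan=[-16.3,-8.3,-7,0,-0.108,0,-17,-8.3,-5.2,0,-0.108,0,-17.5,-8.3,-3.4,0,-0.108,0,-17.7,-8.3,-1.5,0,-0.108,0,-17.8,-8.3,0.4,0,-0.108,0,-17.6,-8.3,2.3,0,-0.108,0,0,0,0,0,0,0,0,0,0,0,0,0],
  hand=65,
)

```text
clock: 15.7
eef_pos: [0.6308, -0.0172, 0.3794]
tool_rot: [-0.064, 0.931, 0.025, 0.359]
ft_force: [0.4, 0.5, -0.3]
grip_width: 0.0559
```

```bash
python3 - <<'E'
from h import *
np.set_printoptions(precision=4,suppress=True)
rep(); bar('scene'); c=snap('wrist','w6.png'); s=snap('scene','s6.png'); t=snap('top','t6.png')
for n,x in(('w',c),('s',s),('t',t)):
    L=Rc.inv().apply(pts(x)-C)
    m=(L[:,2]>.14)&(L[:,2]<.28)&(L[:,0]>.085)&(L[:,0]<.14)&(abs(L[:,1])<.13)&(L[:,2]<.28)
    A=L[m]
    if len(A)>50:
        cf=np.polyfit(A[:,2]-.09,A[:,0],1); print(n,len(A),'theta',np.pi/2+np.arctan(cf[0]),cf)
    k=L[(L[:,2]>.305)&(L[:,2]<.345)&(L[:,0]>.1)&(L[:,0]<.17)&(abs(L[:,1])<.05)]
    if len(k): print('knob',len(k),k.min(0),k.max(0),k.mean(0))
p,q=cur()
p1,q1=pose(knob(1.696),np.radians(42),-.002)
show(rows(p,q,p1,q1,5))
E
```

```text
grasp [ 0.0742 -0.0005  0.3853] tilt 42.15801151232044 phi 1.2150746230869816 r 0.3278051941534019 w 0.05585700054341462 [ 0.3552  0.4965 -0.2893] 15.7
scene r0.015 19 ang [1.6232 1.9897 2.3045]
scene r0.025 16 ang [1.6314 1.8594 1.9968]
scene r0.035 14 ang [1.6126 1.7557 1.8742]
scene r0.045 13 ang [1.5992 1.7408 1.8353]
scene r0.055 11 ang [1.5973 1.7475 1.7854]
scene r0.065 7 ang [1.7229 1.737  1.7609]
scene r0.075 16 ang [1.7234 1.7546 1.7699]
scene r0.085 13 ang [1.6323 1.6736 1.7219]
scene r0.095 16 ang [1.6244 1.6816 1.7098]
scene r0.105 14 ang [1.6051 1.6772 1.6987]
scene r0.115 10 ang [1.6684 1.691  1.7048]
scene r0.125 13 ang [1.63   1.6633 1.7022]
w 27083 theta 1.6977668366889025 [0.1277 0.0989]
knob 670 [ 0.1237 -0.01    0.305 ] [0.1389 0.0136 0.3322] [0.1276 0.0016 0.3234]
s 4170 theta 1.6987353326228793 [0.1286 0.0972]
knob 101 [ 0.1208 -0.0138  0.3054] [0.1397 0.0109 0.3321] [ 0.1271 -0.004   0.3216]
t 1767 theta 1.6960793387692983 [0.1259 0.1006]
knob 183 [ 0.1248 -0.0117  0.3064] [0.1438 0.0121 0.3334] [0.1313 0.0003 0.3265]
-0.6, 0.1, 17.7, -0.000, 0.001, -0.001,
-0.6, 0.1, 17.7, -0.000, 0.001, -0.001,
-0.6, 0.1, 17.7, -0.000, 0.001, -0.001,
-0.6, 0.1, 17.7, -0.000, 0.001, -0.001,
-0.6, 0.1, 17.7, -0.000, 0.001, -0.001,
```

View pics/w6.png

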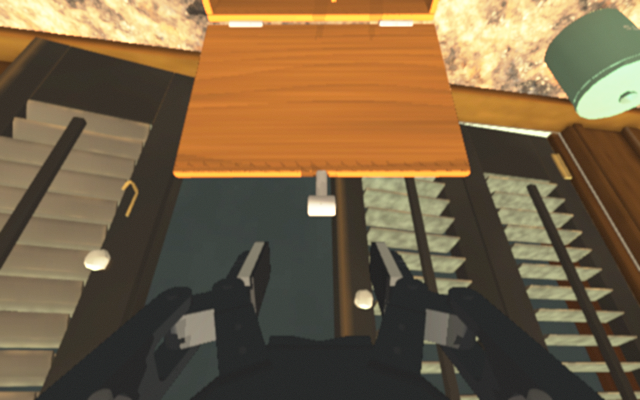

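Knob at (321,207), centred between the fingers, and all three cameras put the lid at about 1.697. I'll advance and grip.

Emit:
play_rows(
  plan=[-0.6,0.3,17.7,0,0,0,-0.6,0.3,17.7,0,0,0,-0.6,0.3,17.7,0,0,0,-0.6,0.3,17.7,0,0,0,-0.6,0,17.7,0,0,0,0,0,0,0,0,0],
)

```text
clock: 16.65
eef_pos: [0.6921, -0.0073, 0.3131]
tool_rot: [-0.064, 0.931, 0.026, 0.358]
ft_force: [0.1, 0.1, -0.2]
grip_width: 0.056
```

Emit:
play_rows(
  plan=[0,0,0,0,0,0,0,0,0,0,0,0,0,0,0,0,0,0,0,0,0,0,0,0,0,0,0,0,0,0,0,0,0,0,0,0],
  hand=0,
)

```text
clock: 17.4
eef_pos: [0.6927, -0.007, 0.3172]
tool_rot: [-0.065, 0.93, 0.026, 0.361]
ft_force: [0.6, 4.0, 3.3]
grip_width: 0.02
```

```bash
python3 - <<'E'
from h import *
np.set_printoptions(precision=4,suppress=True)
p,q=rep(); c=snap('wrist','w7.png')
P,Q=pose(knob(1.697),np.radians(42),-.002)
print(P-p)
N=36
for i in range(1,N+1):
    f=1.697+(.69-1.697)*i/N; t=np.radians(42+6*i/N)
    p1,q1=pose(knob(f),t,-.002)
    show(rows(P,Q,p1,q1,1)); P,Q=p1,q1
E
```

```text
grasp [0.1368 0.0008 0.3231] tilt 42.39779654621523 phi 0.9458635284534764 r 0.3022149336236356 w 0.020032073394421895 [0.5834 4.0207 3.2945] 17.4
[ 0.0003 -0.0007 -0.0013]
4.2, 0.0, -5.1, -0.000, -0.003, -0.000,
4.4, 0.0, -4.9, -0.000, -0.003, -0.000,
4.5, -0.0, -4.8, 0.000, -0.003, 0.000,
4.6, 0.0, -4.7, 0.000, -0.003, 0.000,
4.7, 0.0, -4.6, 0.000, -0.003, 0.000,
4.8, -0.0, -4.5, 0.000, -0.003, 0.000,
4.9, 0.0, -4.4, -0.000, -0.003, 0.000,
5.0, -0.0, -4.2, 0.000, -0.003, 0.000,
5.1, -0.0, -4.1, -0.000, -0.003, -0.000,
5.2, 0.0, -4.0, 0.000, -0.003, 0.000,
5.3, 0.0, -3.8, -0.000, -0.003, -0.000,
5.4, -0.0, -3.7, 0.000, -0.003, 0.000,
5.5, 0.0, -3.6, 0.000, -0.003, 0.000,
5.6, 0.0, -3.4, 0.000, -0.003, 0.000,
5.7, 0.0, -3.3, 0.000, -0.003, 0.000,
5.8, -0.0, -3.1, 0.000, -0.003, -0.000,
5.9, -0.0, -3.0, 0.000, -0.003, 0.000,
5.9, -0.0, -2.8, 0.000, -0.003, 0.000,
6.0, 0.0, -2.7, -0.000, -0.003, -0.000,
6.1, 0.0, -2.5, 0.000, -0.003, 0.000,
6.1, -0.0, -2.4, -0.000, -0.003, -0.000,
6.2, -0.0, -2.2, 0.000, -0.003, 0.000,
6.2, 0.0, -2.1, 0.000, -0.003, 0.000,
6.3, 0.0, -1.9, 0.000, -0.003, 0.000,
6.3, -0.0, -1.8, 0.000, -0.003, 0.000,
6.4, 0.0, -1.6, 0.000, -0.003, 0.000,
6.4, 0.0, -1.4, -0.000, -0.003, -0.000,
6.5, 0.0, -1.3, -0.000, -0.003, 0.000,
6.5, 0.0, -1.1, 0.000, -0.003, 0.000,
6.5, -0.0, -0.9, -0.000, -0.003, -0.000,
6.5, 0.0, -0.8, -0.000, -0.003, -0.000,
6.5, -0.0, -0.6, 0.000, -0.003, 0.000,
6.6, -0.0, -0.5, -0.000, -0.003, -0.000,
6.6, 0.0, -0.3, 0.000, -0.003, 0.000,
6.6, 0.0, -0.1, 0.000, -0.003, -0.000,
6.6, -0.0, 0.0, 0.000, -0.003, 0.000,
```

View pics/w7.png

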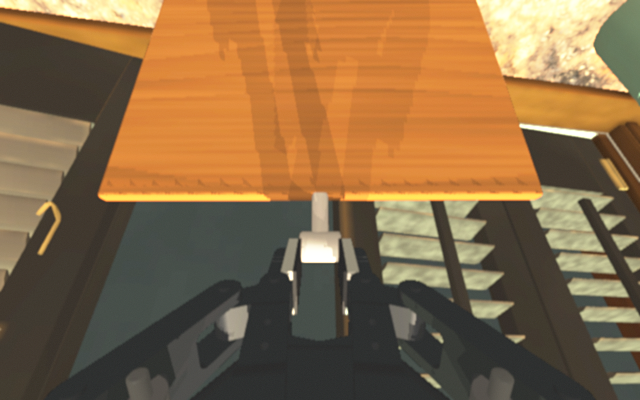

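Knob (320,247) is pinched between the pads. I'll start lowering.

Emit:
play_rows(
  plan=[4.2,0,-5.1,0,-0.003,0,4.4,0,-4.9,0,-0.003,0,4.5,0,-4.8,0,-0.003,0,4.6,0,-4.7,0,-0.003,0,4.7,0,-4.6,0,-0.003,0,4.8,0,-4.5,0,-0.003,0,4.9,0,-4.4,0,-0.003,0,5,0,-4.2,0,-0.003,0,5.1,0,-4.1,0,-0.003,0,5.2,0,-4,0,-0.003,0,5.3,0,-3.8,0,-0.003,0,5.4,0,-3.7,0,-0.003,0],
)

```text
clock: 18.95
eef_pos: [0.6135, -0.0184, 0.314]
tool_rot: [-0.063, 0.924, 0.027, 0.376]
ft_force: [1.0, 5.5, 3.5]
grip_width: 0.0201
```

```bash
cat >> h.py <<'E'
def lid():
    for n in('wrist','scene','top'):
        L=Rc.inv().apply(pts(bot.camera(n))-C)
        d=L[:,[0,2]]-[.1,.09]; r=np.hypot(*d.T); a=np.arctan2(d[:,1],-d[:,0])
        m=(r>.06)&(r<.2)&(abs(L[:,1])<.13)&(a>.5)
        h,e=np.histogram(a[m],bins=np.arange(.5,1.85,.02)); i=h.argmax(); print(n,'lid ang peak',e[i]+.01,h[i])
E
python3 - <<'E'
from h import *
np.set_printoptions(precision=4,suppress=True)
rep(); lid(); snap('wrist','w8.png'); print(pose(knob(1.697-1.007/3),np.radians(44),-.002)[0]-cur()[0])
E
```

```text
grasp [0.0567 0.0008 0.3197] tilt 44.274910828627206 phi 1.1902044195270722 r 0.260332946050338 w 0.020089369321727068 [1.0342 5.5471 3.4647] 18.95
wrist lid ang peak 1.3700000000000008 30129
scene lid ang peak 1.3500000000000008 2146
top lid ang peak 1.3700000000000008 917
[ 0.0017 -0.0005  0.001 ]
```

View pics/w8.png

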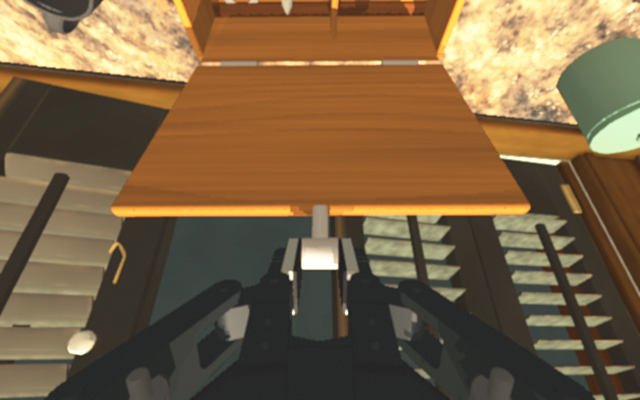

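The lid follows, now at about 1.36, and the knob is still pinched at (320,253).

Emit:
play_rows(
  plan=[5.5,0,-3.6,0,-0.003,0,5.6,0,-3.4,0,-0.003,0,5.7,0,-3.3,0,-0.003,0,5.8,0,-3.1,0,-0.003,0,5.9,0,-3,0,-0.003,0,5.9,0,-2.8,0,-0.003,0,6,0,-2.7,0,-0.003,0,6.1,0,-2.5,0,-0.003,0,6.1,0,-2.4,0,-0.003,0,6.2,0,-2.2,0,-0.003,0,6.2,0,-2.1,0,-0.003,0,6.3,0,-1.9,0,-0.003,0,6.3,0,-1.8,0,-0.003,0,6.4,0,-1.6,0,-0.003,0,6.4,0,-1.4,0,-0.003,0,6.5,0,-1.3,0,-0.003,0,6.5,0,-1.1,0,-0.003,0,6.5,0,-0.9,0,-0.003,0],
)

```text
clock: 21.4
eef_pos: [0.5086, -0.0334, 0.2622]
tool_rot: [-0.064, 0.914, 0.027, 0.4]
ft_force: [10.3, 3.8, -13.5]
grip_width: 0.0192
```

```bash
python3 - <<'E'
from h import *
np.set_printoptions(precision=4,suppress=True)
rep(); lid(); print(pose(knob(1.697-1.007/36*30),np.radians(47),-.002)[0]-cur()[0])
s=snap('scene','s9.png');cv2.imwrite('pics/s9c.png',cv2.resize(s['frame'][60:280,220:460],None,fx=3,fy=2.7)); bar('scene')
E
```

```text
grasp [-0.0496  0.0009  0.2677] tilt 47.217610551930605 phi 1.6213091858782613 r 0.18991349981380257 w 0.019218909937878035 [ 10.3398   3.8013 -13.4761] 21.4
wrist lid ang peak 0.8900000000000003 18832
scene lid ang peak 0.8700000000000003 551
top lid ang peak 0.9500000000000004 1131
[ 0.0017 -0.0006  0.0038]
scene r0.015 16 ang [1.7375 2.0361 2.243 ]
scene r0.025 15 ang [1.6849 1.8611 1.9974]
scene r0.035 13 ang [1.6335 1.8216 1.887 ]
scene r0.045 15 ang [1.6201 1.7419 1.8174]
scene r0.055 16 ang [1.6026 1.7204 1.7808]
scene r0.065 8 ang [1.7326 1.7562 1.77  ]
scene r0.075 14 ang [1.7183 1.7483 1.7739]
scene r0.085 16 ang [1.6046 1.6713 1.7174]
scene r0.095 16 ang [1.6177 1.6702 1.7104]
scene r0.105 17 ang [0.6644 1.67   1.7051]
scene r0.115 35 ang [0.3709 0.8677 1.6928]
scene r0.125 21 ang [1.1496 1.6396 1.6967]
scene r0.135 6 ang [1.2522 1.2864 1.3087]
```

View pics/s9c.png

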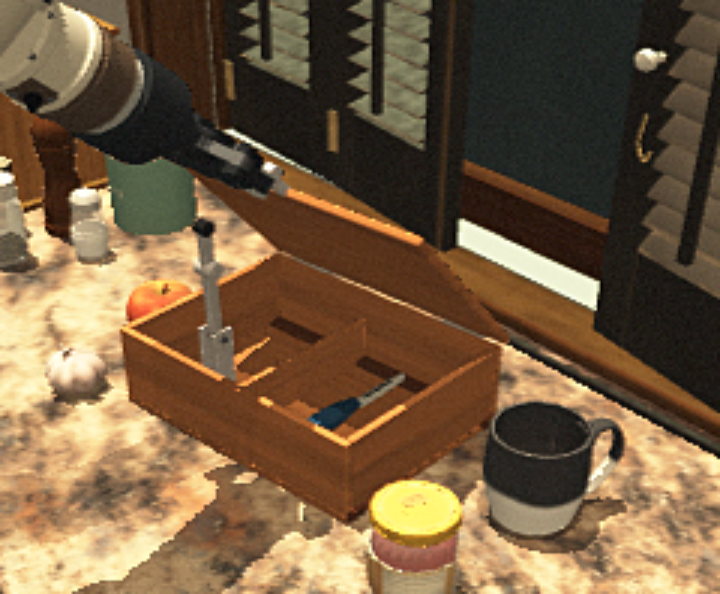

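The lid is at about 0.85. Force along the lid is 17 N from a few mm of arc mismatch, so I'll ease it inward along tool z while continuing.

Emit:
play_rows(
  plan=[2,0,2.5,0,-0.003,0,6.5,0,1,0,-0.003,0,6.5,0,0.5,0,-0.003,0,0,0,0,0,0,0],
)

```text
clock: 22.15
eef_pos: [0.5032, -0.0353, 0.253]
tool_rot: [-0.063, 0.911, 0.026, 0.407]
ft_force: [-1.6, -0.3, -0.5]
grip_width: 0.0081
```

```bash
python3 - <<'E'
from h import *
np.set_printoptions(precision=4,suppress=True)
p,q=rep(); lid(); g=Rc.inv().apply(p-q.apply([0,0,.01])-C); d=g-[.1,0,.09]; print('theta',np.arctan2(d[2],-d[0])-.0254,np.hypot(d[0],d[2]))
snap('wrist','w10.png')
E
```

```text
grasp [-0.0553 -0.0002  0.2583] tilt 48.15752178114559 phi 1.655322502731328 r 0.1809916828904703 w 0.008112802232278012 [-1.6271 -0.2608 -0.5011] 22.15
wrist lid ang peak 0.8700000000000003 14528
scene lid ang peak 0.8700000000000003 730
top lid ang peak 0.9500000000000004 1357
theta 0.7995223548710154 0.2310153495220528
```

View pics/w10.png

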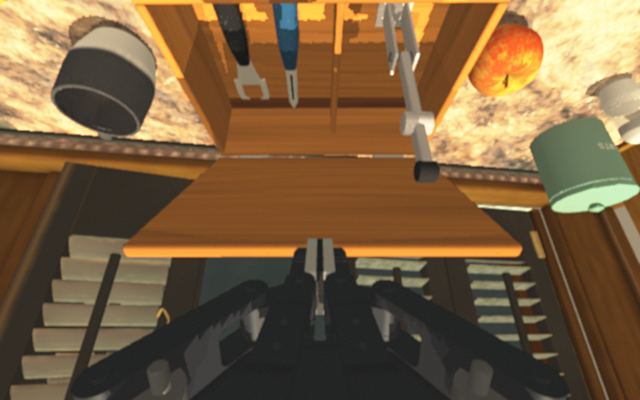

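```bash
python3 - <<'E'
from h import *
np.set_printoptions(precision=4,suppress=True)
p,q=rep(); lid(); s=snap('scene','s11.png');cv2.imwrite('pics/s11c.png',cv2.resize(s['frame'][90:190,250:410],None,fx=5,fy=5)); w=snap('wrist','w11.png');cv2.imwrite('pics/w11c.png',cv2.resize(w['frame'][200:350,240:400],None,fx=4.5,fy=4))
rep()
E
```

```text
grasp [-0.0553  0.0004  0.257 ] tilt 48.01723840034085 phi 1.6561994770120452 r 0.1796649350863639 w 2.814810364205948e-05 [ 0.1817  0.3109 -0.7325] 22.35
wrist lid ang peak 0.8700000000000003 18952
scene lid ang peak 0.8700000000000003 684
top lid ang peak 0.9500000000000004 1223
grasp [-0.0556  0.001   0.2561] tilt 47.92746347430416 phi 1.6583963911485087 r 0.1787977785724849 w -0.0003377654201995101 [0.0429 0.4786 0.5293] 22.6
```

View pics/s11c.png

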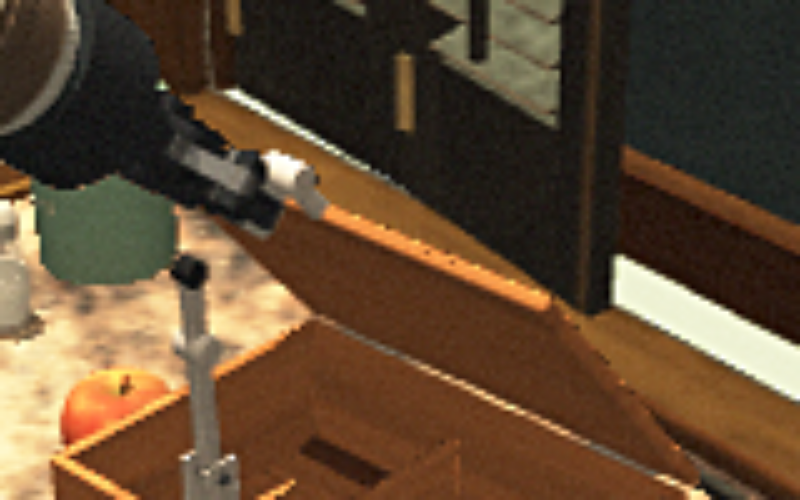

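View pics/w11c.png

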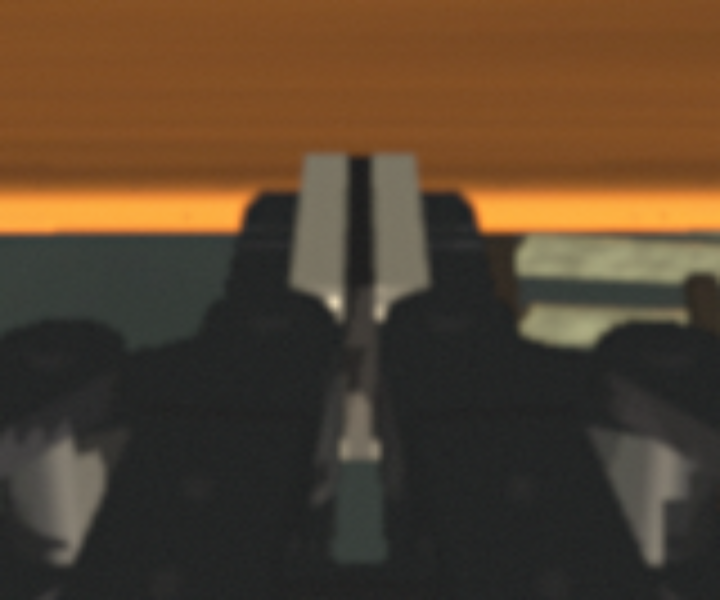

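The knob slipped sideways out of the pads, and the closed fingers now carry it from below, with the lid at about 0.87. That's still a controlled hold, so I'll lower the fingers along tool +x and let the knob ride down on them.

Emit:
play_rows(
  plan=[3,0,-0.5,0,0,0,3,0,-0.5,0,0,0,3,0,-0.5,0,0,0,3,0,-0.5,0,0,0,0,0,0,0,0,0],
)

```text
clock: 23.22
eef_pos: [0.4925, -0.0352, 0.2426]
tool_rot: [-0.063, 0.912, 0.029, 0.405]
ft_force: [-2.0, -0.3, -0.2]
grip_width: 0.0001
```

```bash
python3 - <<'E'
from h import *
np.set_printoptions(precision=4,suppress=True)
p,q=rep(); lid(); s=snap('scene','s12.png');cv2.imwrite('pics/s12c.png',cv2.resize(s['frame'][90:190,250:410],None,fx=5,fy=5))
E
```

```text
grasp [-0.0658  0.0014  0.2479] tilt 47.87270255571603 phi 1.7216175013574482 r 0.1718933461249446 w 0.00011356864183371711 [-2.0038 -0.2643 -0.1717] 23.225
wrist lid ang peak 0.8100000000000003 15389
scene lid ang peak 0.8100000000000003 527
top lid ang peak 0.8900000000000003 1622
```

View pics/s12c.png

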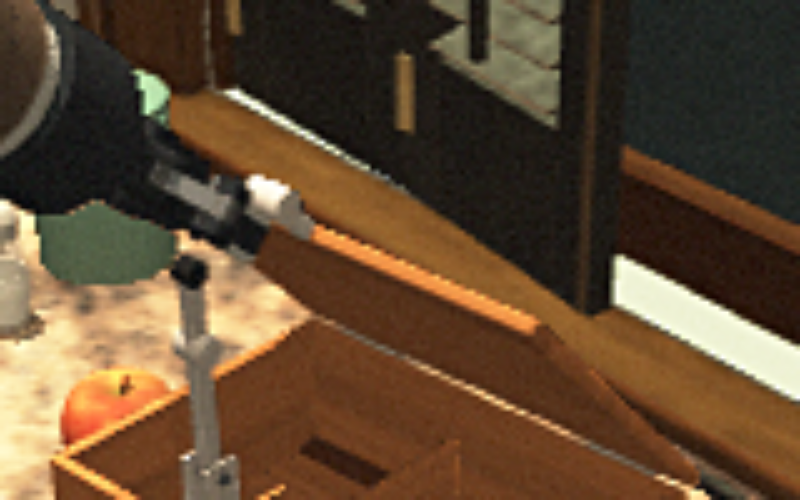

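The lid follows, now at about 0.81. Continuing.

Emit:
play_rows(
  plan=[3,0,-0.4,0,0,0,3,0,-0.4,0,0,0,3,0,-0.4,0,0,0,3,0,-0.4,0,0,0,3,0,-0.4,0,0,0,3,0,-0.4,0,0,0,2,0,0,0,0,0,2,0,0,0,0,0,2,0,0,0,0,0,0,0,0,0,0,0],
)

```text
clock: 24.68
eef_pos: [0.4751, -0.0376, 0.2267]
tool_rot: [-0.063, 0.912, 0.028, 0.405]
ft_force: [-0.6, 0.1, 0.1]
grip_width: -0.0002
```

```bash
python3 - <<'E'
from h import *
np.set_printoptions(precision=4,suppress=True)
p,q=rep(); lid(); s=snap('scene','s13.png');cv2.imwrite('pics/s13c.png',cv2.resize(s['frame'][90:190,250:410],None,fx=5,fy=5))
E
```

```text
grasp [-0.0834  0.0014  0.232 ] tilt 47.90360797489169 phi 1.845356899554785 r 0.1600345066260881 w -0.00024683920402330856 [-0.6473  0.0883  0.1375] 24.675
wrist lid ang peak 0.7100000000000002 13335
scene lid ang peak 0.7100000000000002 154
top lid ang peak 0.7900000000000003 1836
```

View pics/s13c.png

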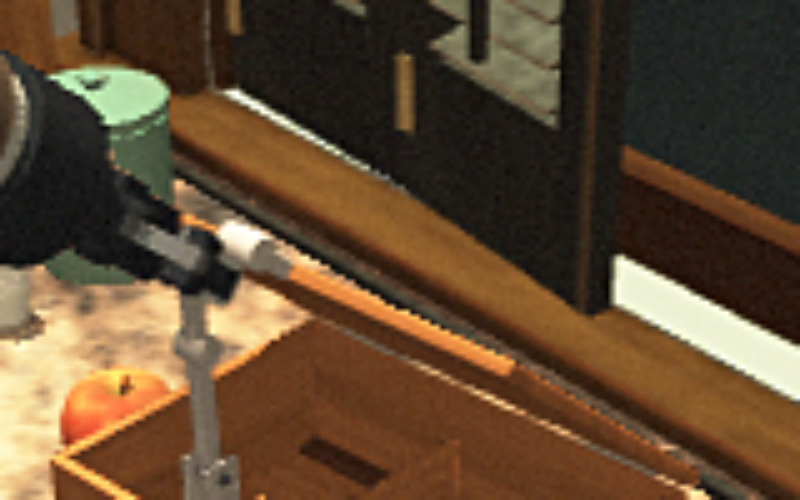

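Emit:
play_rows(
  plan=[2,0,0,0,0,0,3,0,0,0,0,0,3,0,-1,0,0,0,4,0,-3,0,0,0,4,0,-6,0,0,0,4,0,-10,0,0,0,0,0,-20,0,0,0,0,0,-30,0,0,0,0,0,-30,0,0,0,0,0,0,0,0,0],
)

```text
clock: 26.12
eef_pos: [0.3886, -0.0508, 0.282]
tool_rot: [-0.062, 0.911, 0.027, 0.407]
ft_force: [0.9, -0.3, -0.0]
grip_width: -0.0002
```

```bash
python3 - <<'E'
from h import *
np.set_printoptions(precision=4,suppress=True)
p,q=rep(); lid(); s=snap('scene','s14.png');cv2.imwrite('pics/s14c.png',cv2.resize(s['frame'][60:280,220:460],None,fx=3,fy=2.7)); snap('wrist','w14.png')
E
```

```text
grasp [-0.171   0.0007  0.2873] tilt 48.203257941733256 phi 2.1299358722071497 r 0.24689129582575228 w -0.00019328569160943784 [ 0.9218 -0.3092 -0.0348] 26.125
wrist lid ang peak 0.6900000000000002 4938
scene lid ang peak 0.6700000000000002 40
top lid ang peak 0.7500000000000002 2199
```

View pics/s14c.png

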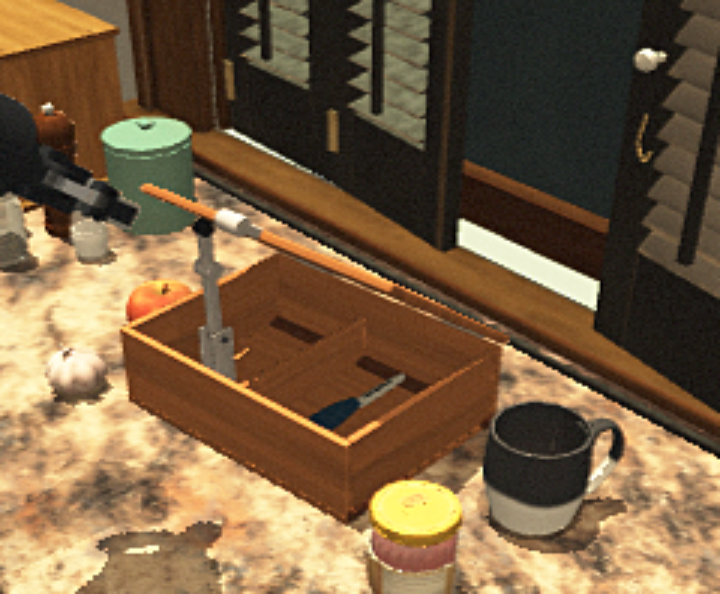

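View pics/w14.png

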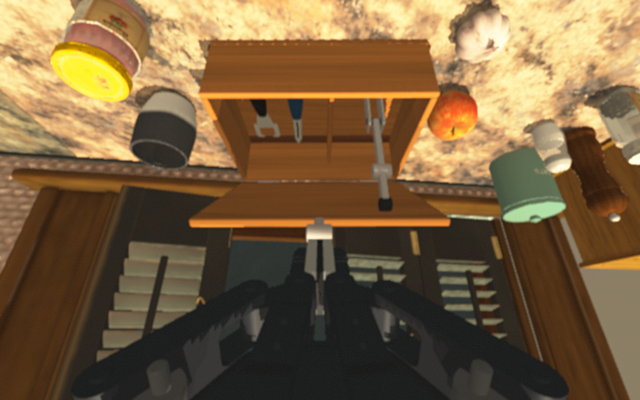

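The lid sits on the stay's roller, with the gripper clear. I'll back off a little further and check that it stays put.

Emit:
play_rows(
  plan=[0,0,-30,0,0,0,0,0,-30,0,0,0,0,0,0,0,0,0,0,0,0,0,0,0,0,0,0,0,0,0,0,0,0,0,0,0,0,0,0,0,0,0,0,0,0,0,0,0],
)

```text
clock: 27.38
eef_pos: [0.3445, -0.0557, 0.3192]
tool_rot: [-0.063, 0.912, 0.029, 0.405]
ft_force: [-0.4, -1.4, 0.0]
grip_width: -0.0001
```

```bash
python3 - <<'E'
from h import *
np.set_printoptions(precision=3,suppress=True)
rep(); lid(); bar(); t=snap('top','t15.png')
for q in ['mug','jar','peeler','opener']:
    r=bot.outline_of(q,'top'); print(q,[(d['p'],d['point']) for d in r[:2]])
bot.job_done()
E
```

```text
grasp [-0.215  0.002  0.325] tilt 47.92740225258425 phi 2.18860968469822 r 0.3025348697033892 w -7.156980264338262e-05 [-0.364 -1.37   0.036] 27.375
wrist lid ang peak 0.6900000000000002 3141
scene lid ang peak 0.6700000000000002 40
top lid ang peak 0.7500000000000002 2186
wrist r0.015 37 ang [1.625 2.011 2.135]
wrist r0.025 37 ang [1.776 1.881 1.946]
wrist r0.035 39 ang [1.642 1.806 1.838]
wrist r0.045 34 ang [1.697 1.771 1.793]
wrist r0.055 42 ang [1.629 1.736 1.761]
wrist r0.065 33 ang [1.711 1.727 1.742]
wrist r0.075 60 ang [1.705 1.734 1.749]
wrist r0.085 51 ang [1.634 1.693 1.707]
wrist r0.095 112 ang [0.674 1.191 1.697]
wrist r0.105 67 ang [0.41  1.67  1.687]
wrist r0.115 79 ang [0.321 1.678 1.689]
wrist r0.125 81 ang [1.605 1.641 1.677]
wrist r0.135 19 ang [1.656 1.669 1.691]
mug [(0.92, [177.1, 400.8])]
jar [(0.73, [244.1, 401.2])]
peeler [(0.85, [213.5, 308.4])]
opener [(0.68, [215.2, 333.9])]
the job is handed in; nothing more can be done
```

View pics/t15.png

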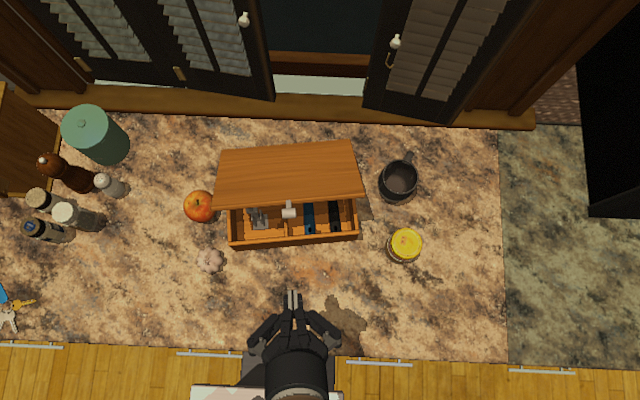

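The stay is fully up and the lid is resting on its roller, propped half open. I handed the job in at about 27.5 s, with the gripper well clear of everything.

- **Stay:** I flipped it up by its boss, but the fingers slipped off right at the end. I then pushed it from behind with closed fingers, and 12 N barely moved it, so it is on its stop. The wrist camera puts it at about 1.60–1.62 rad (stop 1.605).
- **Lid:** I lowered it by the knob from 1.70 rad. At about 0.87 the knob slipped sideways out of the pads and came to rest on top of the closed fingers, so I lowered it the rest of the way on those.
- **Last lid reading:** The wrist camera gives 0.69 and the scene camera 0.67, against 0.70 expected, with no change over about a second. The top camera gave 0.75, but it sees the lid's upper face, so it reads a little high.
- **Other things:** The mug and jar show within about 4 pixels of where they started in the top view. The peeler and opener look untouched, but I compared those only by eye. Nothing fell, and the largest force I read was about 18 N.

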